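# Raking-light check of a gilded painting

### The job

Set the dial on the light console to the white mark, then draw the handheld light bar out of its slanted holder and hold it level over the middle of the painting, light window facing straight down, about 15 cm above the table and without touching the painting. Finish while still holding it there with the fingers, and leave the jar, brush, paint tube and paper roll where they are.

Things in the scene. Friction and masses are not known exactly. Their poses are not given: they have to be found in the camera images.
- mode_dial (a joint): Angle of the dial on the light console, rad, growing clockwise seen from above, range 0 to 1.89. It clicks into four detents: 0 red, 0.63 orange, 1.26 white, 1.89 blue mark. A sprung detent pulls it to the nearest mark when let go (about 0.06 N m to turn past one); it starts at red or orange.
- mode_dial_grip (a point): Middle of the dial's black upright grip bar, on its vertical turning axis, 82 mm above the table. The bar is 42 mm long along this point's x axis, 14 mm thick along y, and spans 59 to 89 mm above the table; a white stripe on its top and end shows the -x end, which points at the mark. It stands on a 44 mm disc whose top is 59 mm above the table.
- light_console: Fixed grey box 130 x 130 x 45 mm, dark top, dial in its middle; origin at the centre of its underside, z up. Four 11 mm dots lie on its top, 45 mm from the dial's axis: in its own frame, counter-clockwise from +x, red at 0.945, orange at 0.315, white at -0.315, blue at -0.945 rad.
- light_bar: Loose light bar 200 (x) x 30 (y) x 24 mm (z), 0.11-0.21 kg; origin at its middle. The -x 80 mm is black and stands in the holder, the rest is yellow. Pale light window on the -z face; +z is the back. Mass centre about 27 mm towards the black end. In the holder +x and +z both point up at 45 degrees (+x away from, +z towards the robot's side); draw it out along its own x.
- bar_tail (a point): Centre of the light bar's black end face, at x = -100 mm in the bar's frame.
- lamp_holder: Fixed holder: grey base 130 x 90 x 12 mm with a blue rectangular sleeve leaning at 45 degrees, rising towards its +x, open at the upper end; origin at the centre of the underside, z up. Sleeve 75 mm deep, 34 x 28 mm inside (4 mm of play), walls 6 mm; mouth centre 89 mm above the table; the outer 125 mm of the bar stand clear of it.
- holder_seat (a point): Centre of the sleeve's closed lower end, inside, where the bar's black end rests; 36 mm above the table, 35 mm behind (-x) the holder's origin.
- painting: Fixed stretched painting, 220 mm along its x axis, 180 mm along y, 20 mm thick, purple, red and orange with two gold patches; origin at the centre of its underside, on the table.
- leaf_jar: Bystander: amber jar with a white cap, 48 mm wide, 75 mm tall; origin at the centre of its underside.
- paint_brush: Bystander: brush lying flat, 170 mm long; origin at the middle of its underside.
- paint_tube: Bystander: blue tube lying flat, 24 mm thick, about 114 mm long; origin under its middle.
- paper_roll: Bystander: white paper roll standing upright, 84 mm wide, 100 mm tall; origin at the centre of its underside.
Mind the look-alikes: they are no part of the job. Leave any purple look-alike of the light_bar alone.

How it is judged:
By the outcome, as a careful person would: the job done as asked, in the order asked, and still so for the second after the job is handed in, while the arm keeps its last pose, push and grip.
It also fails if it takes over 51 s, if anything falls off the work surface, if the arm or the gripper's body presses on something with over 40 N, if the wrist force passes 120 N, or if a joint passes its speed limit or range.

### The arm

A 6-joint arm with a two-finger parallel gripper is mounted at the origin on the work surface. World frame = base frame: x ahead of the robot, y to its left, z up, the work surface at z = 0. Lengths are in m, angles in degrees, forces in N, time in s.
With the tool pointing down it reaches from about 0.3 to 0.875 m from the base axis. Payload 4.2 kg.
Tool frame: the origin (TCP) lies on the centre line of the jaws, within the pads' length; the fingertips stand 11 mm ahead of it and the grasp point (between the pads) lies 8 mm behind it; z points along the fingers, y is the line along which they close (so a half turn about z gives the same grasp; the last joint's range is limited). The gripper opens to 85 mm and grips with 20 to 120 N. Pads are 22 mm wide; open, the fingers measure 114 mm over their backs; the gripper's body (76 mm by 85 mm) begins 54 mm behind the grasp point. The pads swing forward as they close: fully open they stand 13 mm farther back than shut.
Start: joints at [-65.833, 18.312, 89.639, -0, 72.044, -1.146], TCP at [0.246, -0.52, 0.242] pointing down, gripper open.
Joint ranges: [-177.97, 177.97], [-48.28, 115.42], [12.27, 149.76], [-77.06, 257.06], [2.81, 150.46], [-146.56, 146.56]. Speed limits (degrees/s): [147.25, 147.25, 180, 180, 180, 180].

### API

Orientations are given as [roll, pitch, yaw] about the fixed x, y, z axes, in that order (R = Rz(yaw) Ry(pitch) Rx(roll)).
In Python, from rig import arm, viewer, ticket, nets gives the robot as it stands. Calls block until the motion is done:
- arm.goto(position, orientation): joint-space move of the TCP to a pose.
- arm.movel(position, rate=0.15, ori=None): straight line of the TCP; ori=None keeps the orientation; rate is the mean speed in m/s.
- arm.move_joints(angles): joint-space move.
- arm.open_jaws() and arm.grasp(f_grip=None): open the fingers fully, or close them until they stop; f_grip is the grip in N (None keeps the last).
- arm.dwell(seconds).
- arm.solve_ik(position, orientation): joint angles nearest the present ones, or None.
- arm.get_obs(): the state.
- viewer.camera(name): name is "scene" or "top" or "wrist"; returns the picture (480x640x3 uint8, blue, green, red); there is no depth.
- viewer.camera_model(name): a dict with "fx", "fy", "cx", "cy" (pixels), "dist_coeffs" ([k1, k2, p1, p2, k3] as OpenCV has them; the pictures are not rectified), "rvec" (rotation vector, rad) and "tvec" (3), from world to camera coordinates, as OpenCV has them. Camera axes: x right, y down, z forward; pixel columns grow to the right and rows downward; lengths in m; the calibration is good to about 2 mm. A picture is of the moment at which its call begins: read the wrist's pose just before it. camera_model takes no time and is no camera call; for the wrist camera it gives the pose at the moment of the call.
A pose or a line that the arm cannot do raises arm.MotionError and nothing moves.
- ticket.close_job(): hands the job in; it is judged then, once.
Trained networks look in the newest picture that a camera, given by its name, has taken for a name from the list of things; names that differ only in an ending like _2 or _b are one class to them, and where a whole thing is asked for, a point or a joint stands for the part that bears it (a point fixed in the world has none). Each returns a list of dicts, best first, with "confidence" (0 to 1); they miss things now and then, are a little off and sometimes report something else, mostly with a low value. They report only what shows in the picture. A call takes as long as a camera call. They do not tell look-alikes from the thing itself.
- nets.trace(target, camera): "region" (480x640 bool, what is visible of it) and "xy" ([column, row] in pixels, amid what is visible of it).
The state is a dict: "clock": time; "joints": joint angles; "qvel": joint speeds; "joint_efforts": joint torques, N m; "tcp_pos": TCP position; "tcp_rot": TCP orientation; "force": force on the tool from outside, world axes, zero at the start; "ft_torque": the same for the moment, N m; "finger_gap": finger opening in m; "grip_force": force on a finger pad.
Only numpy, scipy, OpenCV 4.12 (cv2) and the standard library are available. Lean on these libraries where they do the work, as an engineer would, in place of code of your own. Each camera call takes 0.05 s, during which the arm holds its last target. There are 200 camera calls.

## Working session

There is one attempt and no reset: what is moved stays moved. The work goes in short steps, each a Python script; the robot and the scene stay as the last script left them, time stands still between calls to the robot, and variables do not carry over. Pictures are saved under pics/ and viewed, at most 10 in all, crops included, and the job is handed in when it is done.

```bash
mkdir -p pics; ls; python3 - <<'E'
from rig import arm, viewer, ticket, nets
import cv2,numpy as np
for c in ("top","scene"):
    im=viewer.camera(c); cv2.imwrite(f"pics/{c}0.png",im)
    m=viewer.camera_model(c); print(c,{k:np.round(v,3).tolist() for k,v in m.items()})
print(arm.get_obs()["clock"])
E
```

```text
pics
top {'fx': 564.822, 'fy': 564.822, 'cx': 328.397, 'cy': 241.422, 'dist_coeffs': [-0.181, 0.0, 0.0, 0.0, 0.0], 'rvec': [2.125, -2.16, 0.156], 'tvec': [0.025, 0.542, 1.096]}
scene {'fx': 471.897, 'fy': 471.897, 'cx': 318.089, 'cy': 240.114, 'dist_coeffs': [-0.005, 0.0, 0.0, 0.0, 0.0], 'rvec': [2.134, 0.818, -0.375], 'tvec': [-0.417, -0.152, 1.215]}
0.1
```

View pics/top0.png

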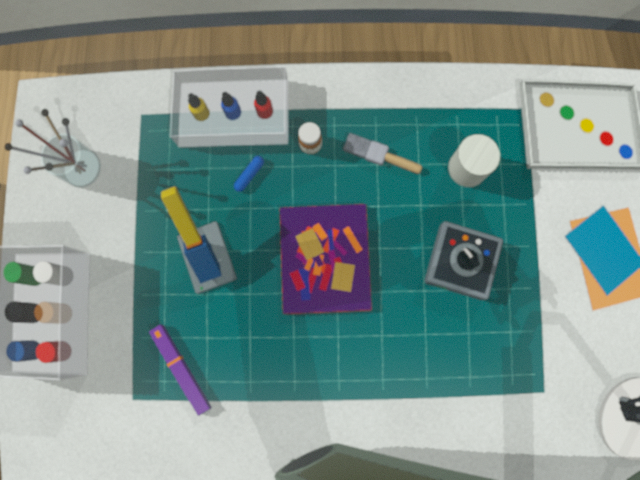

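View pics/scene0.png

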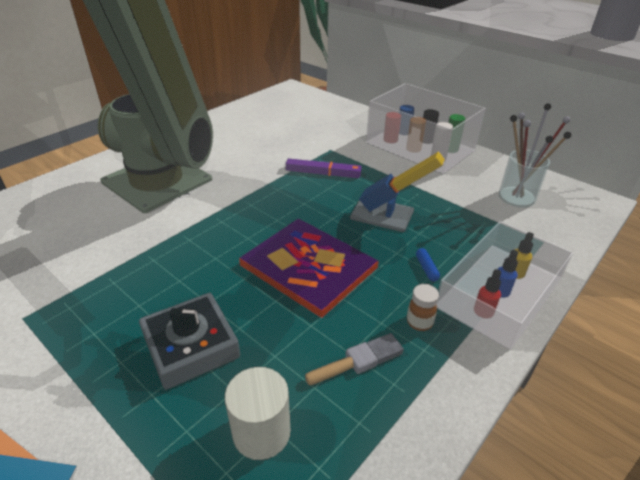

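The top view shows the yellow/black bar in the blue holder at about (190,240), the console at (465,258) and the painting at (326,258). There are two bar candidates. One is at (183,215), yellow and standing in the holder. The other is at (180,370), purple and lying flat, so it is the look-alike. The yellow one fits the description. Next I'll fit poses and confirm with a crop.

```bash
cat > fit.py <<'E'
import cv2,numpy as np
from scipy.optimize import minimize
from scipy.spatial.transform import Rotation as R
def K(m): return np.array([[m["fx"],0,m["cx"]],[0,m["fy"],m["cy"]],[0,0,1.]])
def proj(P,m): return cv2.projectPoints(np.float64(P).reshape(-1,1,3),np.float64(m["rvec"]),np.float64(m["tvec"]),K(m),np.float64(m["dist_coeffs"]))[0][:,0]
def onplane(px,z,m):
    u=cv2.undistortPoints(np.float64(px).reshape(-1,1,2),K(m),np.float64(m["dist_coeffs"]))[:,0]
    Rm=cv2.Rodrigues(np.float64(m["rvec"]))[0]; c=-Rm.T@np.float64(m["tvec"]).ravel()
    d=np.c_[u,np.ones(len(u))]@Rm; return c+d*((z-c[2])/d[:,2])[:,None]
def box(lo,hi): return np.array([[x,y,z] for x in (lo[0],hi[0]) for y in (lo[1],hi[1]) for z in (lo[2],hi[2])])
def pose(p,P): return P@R.from_euler('z',p[2]).as_matrix().T+[p[0],p[1],0]
def hullmask(px,S=4):
    im=np.zeros((480*S,640*S),np.uint8); h=cv2.convexHull(np.float32(px)); cv2.fillConvexPoly(im,np.int32((h+.5)*S*16),255,shift=4)
    return cv2.resize(im,(640,480),interpolation=cv2.INTER_AREA)/255.
def fit(P,views,p0):
    "P points in object frame; views [(mask,model)]"
    def c(q):
        p=[q[0]/100,q[1]/100,q[2]/10]; s=0
        for M,m in views:
            H=hullmask(proj(pose(p,P),m)); s+=1-np.minimum(H,M).sum()/np.maximum(H,M).sum()
        return s
    q=np.array([p0[0]*100,p0[1]*100,p0[2]*10])
    for _ in range(2):
        r=minimize(c,q,method='Nelder-Mead',options=dict(initial_simplex=q+np.vstack([np.zeros(3),np.eye(3)*1.5]),xatol=.01,fatol=1e-5)); q=r.x
    return np.array([q[0]/100,q[1]/100,q[2]/10]),r.fun
E
python3 - <<'E'
from rig import arm, viewer, ticket, nets
from fit import *
V={}
for c in ("top","scene"):
    im=viewer.camera(c); m=viewer.camera_model(c); V[c]=(im,m)
T={}
for n in ("painting","light_console","lamp_holder","light_bar","mode_dial"):
    for c in V:
        T[n,c]=nets.trace(n,c); print(n,c,[(np.round(d["xy"]).tolist(),round(d["confidence"],2),int(d["region"].sum())) for d in T[n,c]])
np.save("masks.npy",{k:[(d["region"],d["xy"]) for d in v] for k,v in T.items()},allow_pickle=True)
mt=V["top"][1]
yw=onplane([[183,215],[326,258],[465,258],[205,260],[310,137],[480,160]],0,mt); print(yw.round(3))
sat=[]
for c in V:
    h=cv2.cvtColor(V[c][0],cv2.COLOR_BGR2HSV); M=cv2.inRange(h,(20,110,60),(34,255,255))
    n,l,s,ct=cv2.connectedComponentsWithStats(M); print(c,[(s[i].tolist(),ct[i].round().tolist()) for i in range(1,n) if s[i][4]>60])
t=V["top"][0]; 
cv2.imwrite("pics/crop1.png",np.hstack([cv2.resize(t[210:310,415:515],(400,400),interpolation=cv2.INTER_CUBIC),cv2.resize(t[180:300,145:265],(400,400),interpolation=cv2.INTER_CUBIC)]))
E
```

```text
painting top [([328.0, 256.0], 0.73, 9359)]
painting scene [([310.0, 266.0], 0.69, 7200)]
light_console top [([464.0, 262.0], 0.77, 4320)]
light_console scene [([190.0, 339.0], 0.62, 6006)]
lamp_holder top [([210.0, 258.0], 0.82, 2383)]
lamp_holder scene [([384.0, 209.0], 0.96, 1973)]
light_bar top [([179.0, 372.0], 0.75, 1711), ([182.0, 216.0], 0.59, 1168)]
light_bar scene [([324.0, 168.0], 0.88, 869), ([419.0, 172.0], 0.74, 901)]
mode_dial top [([466.0, 259.0], 0.94, 377)]
mode_dial scene [([183.0, 321.0], 0.92, 715)]
[[ 0.61   0.325  0.   ]
 [ 0.514  0.022  0.   ]
 [ 0.508 -0.269  0.   ]
 [ 0.513  0.275  0.   ]
 [ 0.777  0.052  0.   ]
 [ 0.721 -0.315  0.   ]]
top [([540, 93, 13, 13, 125], [546.0, 99.0]), ([189, 99, 19, 21, 210], [199.0, 111.0]), ([580, 119, 14, 13, 141], [586.0, 125.0]), ([161, 187, 39, 59, 1008], [180.0, 216.0]), ([297, 230, 26, 29, 452], [309.0, 244.0]), ([332, 263, 22, 28, 465], [343.0, 277.0])]
scene [([393, 152, 51, 38, 698], [418.0, 171.0]), ([516, 252, 16, 26, 252], [523.0, 263.0])]
```

View pics/crop1.png

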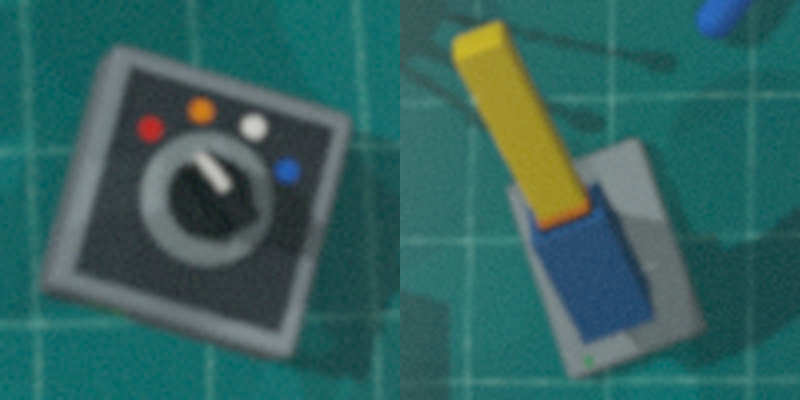

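The left crop shows the stripe pointing at the red dot, so the dial is at 0 and needs 72° clockwise. The right crop confirms the yellow bar standing in the blue sleeve. Now I'll fit the poses.

```bash
python3 - <<'E'
from rig import arm, viewer
from fit import *
T=np.load("masks.npy",allow_pickle=True).item()
V={c:(cv2.imread(f"pics/{c}0.png"),viewer.camera_model(c)) for c in ("top","scene")}
def show(n,P,M,p0):
    for sel in (("top","scene"),("top",),("scene",)):
        p,f=fit(P,[(M[c].astype(float),V[c][1]) for c in sel],p0); print(n,sel,p.round(4),"cost",round(f,3)); 
        if len(sel)==2: res=p
    return res
g=lambda n:{c:T[n,c][0][0] for c in V}
pa=show("painting",box((-.11,-.09,0),(.11,.09,.02)),g("painting"),(.51,.02,1.57))
# console from dots
al=np.array([.945,.315,-.315,-.945]); L=np.c_[.045*np.cos(al),.045*np.sin(al)]
for c,(im,m) in V.items():
    h=cv2.cvtColor(im,cv2.COLOR_BGR2HSV); reg=cv2.dilate(T["light_console",c][0][0].astype(np.uint8),np.ones((5,5)))
    rng=[((0,120,110),(6,255,255)),((9,120,110),(22,255,255)),((0,0,150),(180,60,255)),((100,120,90),(125,255,255))]
    D=[]
    for lo,hi in rng:
        M=cv2.inRange(h,lo,hi)&(reg*255); n,l,s,ct=cv2.connectedComponentsWithStats(M)
        D.append([(s[i][4],ct[i].round(1).tolist()) for i in range(1,n) if s[i][4]>6])
    print(c,D)
co=show("console",box((-.065,-.065,0),(.065,.065,.045)),g("light_console"),(.5,-.26,0))
M={c:cv2.inRange(cv2.cvtColor(V[c][0],cv2.COLOR_BGR2HSV),(20,110,60),(34,255,255))>0 for c in V}
M={c:cv2.morphologyEx((M[c]&(cv2.dilate(T["light_bar",c][1][0].astype(np.uint8),np.ones((5,5)))>0)).astype(np.uint8),cv2.MORPH_CLOSE,np.ones((5,5)))>0 for c in V}
Bm=np.array([[1,0,-1],[0,2**.5,0],[1,0,1]])/2**.5   # columns: bar x,y,z in holder frame
Y=box((-.02,-.015,-.012),(.1,.015,.012))@Bm.T+np.array([-.035,0,.036])+.1*Bm[:,0]
show("bar",Y,M,(.51,.275,.4))
sl=box((0,-.023,-.02),(.075,.023,.02))@Bm.T+[-.035,0,.036]
show("bar(net)",Y,{c:T["light_bar",c][1][0] for c in V},(.51,.275,.4))
E
```

```text
painting ('top', 'scene') [0.5117 0.0256 1.3227] cost 0.525
painting ('top',) [0.5115 0.0249 1.8584] cost 0.273
painting ('scene',) [0.5111 0.0257 1.3325] cost 0.25
top [[(np.int32(25), [452.4, 241.7])], [(np.int32(38), [464.8, 237.2])], [(np.int32(23), [478.0, 241.2]), (np.int32(29), [467.6, 252.1])], [(np.int32(39), [486.1, 252.1])]]
scene [[(np.int32(25), [213.1, 330.8])], [(np.int32(36), [203.4, 342.9])], [(np.int32(12), [189.0, 311.2]), (np.int32(22), [186.5, 350.0])], [(np.int32(39), [169.6, 348.5])]]
console ('top', 'scene') [ 0.5    -0.2596 -0.3206] cost 0.093
console ('top',) [ 0.5005 -0.2597 -0.3179] cost 0.028
console ('scene',) [ 0.4968 -0.2592 -0.3305] cost 0.056
bar ('top', 'scene') [0.5189 0.2739 0.3092] cost 0.298
bar ('top',) [0.5209 0.2707 0.3708] cost 0.104
bar ('scene',) [0.5156 0.285  0.1133] cost 0.125
bar(net) ('top', 'scene') [0.5199 0.2696 0.3564] cost 0.218
bar(net) ('top',) [0.517  0.269  0.3511] cost 0.078
bar(net) ('scene',) [0.5207 0.2621 0.3522] cost 0.084
```

```bash
python3 - <<'E'
from rig import arm, viewer
from fit import *
from scipy.optimize import least_squares
T=np.load("masks.npy",allow_pickle=True).item()
V={c:(cv2.imread(f"pics/{c}0.png"),viewer.camera_model(c)) for c in ("top","scene")}
for sel in (("top","scene"),("top",),("scene",)):
    print("painting",*fit(box((-.11,-.09,0),(.11,.09,.02)),[(T["painting",c][0][0]*1.,V[c][1]) for c in sel],(.51,.025,0.03)))
al=np.array([.945,.315,-.315,-.945]); L=np.c_[.045*np.cos(al),.045*np.sin(al),0*al+.045]
D={"top":[[452.4,241.7],[464.8,237.2],[478,241.2],[486.1,252.1]],"scene":[[213.1,330.8],[203.4,342.9],[186.5,350],[169.6,348.5]]}
for sel in (("top","scene"),("top",),("scene",)):
    r=least_squares(lambda p:np.concatenate([(proj(pose(p,L),V[c][1])-D[c]).ravel() for c in sel]),[.5,-.26,-.32]); print("console",r.x.round(4),np.abs(r.fun).max().round(2))
s=onplane([[467.6,252.1]],.089,V["top"][1])[0]; d=s[:2]-r.x[:2]; print("stripe dir in console",np.arctan2(d[1],d[0])-r.x[2],np.hypot(*d))
# joint fit: base+sleeve+bar silhouette
Bm=np.array([[1,0,-1],[0,2**.5,0],[1,0,1]])/2**.5
seat=np.array([-.035,0,.036])
parts=[box((-.065,-.045,0),(.065,.045,.012)),box((-.004,-.023,-.02),(.075,.023,.02))@Bm.T+seat,box((0,-.015,-.012),(.2,.015,.012))@Bm.T+seat]
for sel in (("top","scene"),("top",),("scene",)):
    def c(q):
        p=[q[0]/100,q[1]/100,q[2]/10];s=0
        for n in sel:
            M=(T["lamp_holder",n][0][0]|T["light_bar",n][1][0]).astype(float)
            H=np.max([hullmask(proj(pose(p,P),V[n][1]),2) for P in parts],0)
            s+=1-np.minimum(H,M).sum()/np.maximum(H,M).sum()
        return s
    q=np.array([51.5,27,3.5])
    for _ in range(2):
        r=minimize(c,q,method='Nelder-Mead',options=dict(initial_simplex=q+np.vstack([np.zeros(3),np.eye(3)]),xatol=.01,fatol=1e-5)); q=r.x
    print("holder",sel,(q/[100,100,10]).round(4),round(r.fun,3))
E
```

```text
painting [0.51140991 0.02483402 0.02528035] 0.06053576893670065
painting [0.51183797 0.02465997 0.02424136] 0.01788531591586373
painting [0.50992861 0.02607565 0.02765862] 0.03786178458989653
console [ 0.4988 -0.2597 -0.3167] 0.96
console [ 0.5005 -0.2603 -0.3158] 0.22
console [ 0.497  -0.2591 -0.316 ] 0.13
stripe dir in console 0.7372765789994945 0.013662705549811782
holder ('top', 'scene') [0.5192 0.2719 0.3262] 0.109
holder ('top',) [0.5196 0.272  0.3342] 0.039
holder ('scene',) [0.5189 0.2722 0.3182] 0.066
```

```bash
cat > geo.py <<'E'
from fit import *
CON=np.array([.4988,-.2597,-.3165]); HOL=np.array([.5192,.2720,.3262]); PAI=np.array([.5114,.0248,.0253])
Bm=np.array([[1,0,-1],[0,2**.5,0],[1,0,1]])/2**.5
BW=R.from_euler('z',HOL[2]).as_matrix()@Bm
seat=pose(HOL,np.array([[-.035,0,.036]]))[0]
def tool(B,s): # tool z=-bar z, tool x=s*bar x
    return np.c_[s*B[:,0],-s*B[:,1],-B[:,2]]
def rpy(M): return R.from_matrix(M).as_euler('xyz',degrees=True)
XG=.002
E
python3 - <<'E'
from rig import arm
from geo import *
pd=[CON[0],CON[1],.075]
for yaw in (36,-36.2,-144,143.8): print(yaw,np.round(arm.solve_ik(pd,[180,0,yaw]),1))
G=seat+(.1+XG)*BW[:,0]; Bf=R.from_euler('z',PAI[2]).as_matrix()
print("grasp pt",G,"bar tip",seat+.2*BW[:,0])
for s in (1,-1):
    M=tool(BW,s)
    for n,p,m in (("pre",G-.11*M[:,2],M),("g",G+.008*M[:,2],M),("out",G+.008*M[:,2]+.12*BW[:,0],M),("fin",np.r_[PAI[:2]+XG*Bf[:2,0],.142],tool(Bf,s))):
        q=arm.solve_ik(p,rpy(m)); print(s,n,rpy(m).round(1),None if q is None else np.round(q,1))
E
```

```text
36 [-28.7  26.1 104.2  -0.   49.6  25.3]
-36.2 [-28.7  26.1 104.2  -0.   49.6  97.5]Traceback (most recent call last):
  File "<stdin>", line 4, in <module>
    return _wrapfunc(a, 'round', decimals=decimals, out=out)
    return _wrapit(obj, method, *args, **kwds)
    result = getattr(arr, method)(*args, **kwds)
TypeError: unsupported operand type(s) for *: 'NoneType' and 'float'
```

```bash
python3 - <<'E'
from rig import arm,viewer,nets
from geo import *
G=seat+(.1+XG)*BW[:,0]; Bf=R.from_euler('z',PAI[2]).as_matrix()
print("grasp pt",G,"bar tip",seat+.2*BW[:,0])
for s in (1,-1):
    M=tool(BW,s)
    for n,p,m in (("pre",G-.11*M[:,2],M),("g",G+.008*M[:,2],M),("out",G+.008*M[:,2]+.12*BW[:,0],M),("fin",np.r_[PAI[:2]+XG*Bf[:2,0],.142],tool(Bf,s))):
        q=arm.solve_ik(p,rpy(m)); print(s,n,rpy(m).round(1),q if q is None else np.round(q,1))
arm.goto([CON[0],CON[1],.18],[180,0,36])
m=viewer.camera_model("wrist"); im=viewer.camera("wrist"); cv2.imwrite("pics/w1.png",im)
import pickle; pickle.dump(m,open("w1.pkl","wb"))
o=arm.get_obs(); print(o["clock"],o["tcp_pos"],o["force"])
print("pred axis top",proj([[CON[0],CON[1],.089]],m))
E
```

```text
grasp pt [0.55436718 0.28389651 0.10812489] bar tip [0.62000943 0.30610227 0.17742136]
1 pre [180.  -45.   18.7] None
1 g [180.  -45.   18.7] [  29.8   21.8  127.   210.9   15.4 -112.1]
1 out [180.  -45.   18.7] None
1 fin [180.    0.    1.4] [  1.5  17.9 106.1  -0.   56.   90. ]
-1 pre [-180.    45.  -161.3] None
-1 g [-180.    45.  -161.3] [ 29.8  21.8 127.  210.9  15.4  67.9]
-1 out [-180.    45.  -161.3] [ 27.9  19.7 111.3 -56.5   7.8 -27.2]
-1 fin [-180.     0.  -178.6] [  1.5  17.9 106.1  -0.   56.  -90. ]
2.125 [ 0.49846858 -0.26080435  0.18026289] [ 0.25258328  0.45025333 -0.27635461]
pred axis top [[317.87810555 241.34999137]]
```

View pics/w1.png

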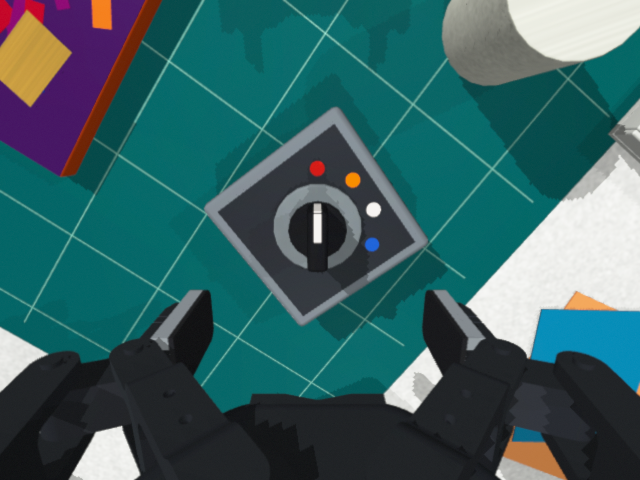

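The wrist view shows the grip bar upright at column 317, with its stripe at the red dot (317,168). The predicted axis is (318,241), so the console fit is good. Turning the dial now.

```bash
python3 - <<'E'
from rig import arm,viewer,nets
from geo import *
def st(t): o=arm.get_obs(); print(t,round(o["clock"],2),o["tcp_pos"].round(4) if hasattr(o["tcp_pos"],"round") else o["tcp_pos"],np.round(o["force"],1),np.round(o["ft_torque"],2),o["finger_gap"],o["grip_force"])
c=[CON[0],CON[1]]
arm.movel(c+[.075],rate=.1); st("down")
arm.grasp(25); st("grip")
arm.goto(c+[.075],[180,0,-37]); st("turned")
arm.dwell(.2); arm.open_jaws(); st("open")
arm.movel(c+[.2],rate=.15)
m=viewer.camera_model("wrist"); im=viewer.camera("wrist"); cv2.imwrite("pics/w2.png",im[60:420,100:540]); st("up")
def chk():
  for t in (15,20,25,30):
    Rt=R.from_rotvec(-np.radians(t)*np.array([0,1,0])).as_matrix()
    for sg in (1,):
      for s in (1,-1):
        out=[]
        G=seat+(.108)*BW[:,0]; Bf=R.from_euler('z',PAI[2]).as_matrix()
        def tl(B):
            z=-np.cos(np.radians(t))*B[:,2]-np.sin(np.radians(t))*B[:,0]; y=-s*B[:,1]; return np.c_[np.cross(y,z),y,z]
        M=tl(BW);F=tl(Bf)
        for p,mm in ((G-.1*M[:,2],M),(G+.008*M[:,2],M),(G+.008*M[:,2]+.12*BW[:,0],M),(np.r_[PAI[:2]+.008*Bf[:2,0],.15]+.008*F[:,2],F)):
            q=arm.solve_ik(p,rpy(mm)); out.append(None if q is None else np.round(q).astype(int).tolist())
        print(t,s,M[:,2].round(2),out)
chk()
E
```

```text
down 3.33 [ 0.4993 -0.26    0.0756] [ 0.2 -0.2 -0.3] [ 0.02  0.01 -0.01] 0.08508272345512835 0.0
grip 3.98 [ 0.499  -0.26    0.0752] [-0.1 -1.   1.2] [-0.11  0.01 -0.02] 0.013391054872004074 27.91378766298294
turned 5.14 [ 0.4991 -0.2615  0.0752] [-0.6 -5.7 -1.4] [-0.97  0.09 -0.  ] 0.01345815898180836 27.737842798233032
open 6.03 [ 0.4988 -0.2596  0.075 ] [0.1 0.1 0.5] [-0.01 -0.01  0.  ] 0.08540886960222856 0.0
up 7.07 [ 0.4982 -0.2593  0.1988] [-1.1  0.5 -0.9] [ 0.03 -0.04  0.01] 0.08555826421665312 0.0
15 1 [ 0.47  0.16 -0.87] [[30, 10, 115, -12, 26, 110], [28, 21, 116, -20, 14, 117], [27, 22, 99, -8, 30, 104], [1, 25, 96, 0, 74, 90]]
15 -1 [ 0.47  0.16 -0.87] [[30, 10, 115, -12, 26, -70], [28, 21, 116, -20, 14, -63], [27, 22, 99, -8, 30, -76], [1, 25, 96, 0, 74, -90]]
20 1 [ 0.4   0.14 -0.91] [[29, 11, 110, -8, 34, 105], [28, 22, 112, -10, 22, 108], [27, 23, 95, -5, 37, 101], [1, 28, 93, 0, 80, 90]]
20 -1 [ 0.4   0.14 -0.91] [[29, 11, 110, -8, 34, -75], [28, 22, 112, -10, 22, -72], [27, 23, 95, -5, 37, -79], [1, 28, 93, 0, 80, -90]]
25 1 [ 0.32  0.11 -0.94] [[28, 13, 105, -5, 42, 102], [27, 23, 108, -6, 29, 104], [26, 24, 91, -4, 45, 100], [1, 30, 90, 0, 85, 90]]
25 -1 [ 0.32  0.11 -0.94] [[28, 13, 105, -5, 42, -78], [27, 23, 108, -6, 29, -76], [26, 24, 91, -4, 45, -80], [1, 30, 90, 0, 85, -90]]
30 1 [ 0.25  0.08 -0.97] [[27, 16, 100, -3, 49, 100], [27, 24, 105, -4, 37, 101], [26, 26, 87, -2, 52, 98], [1, 33, 87, 0, 90, 90]]
30 -1 [ 0.25  0.08 -0.97] [[27, 16, 100, -3, 49, -80], [27, 24, 105, -4, 37, -79], [26, 26, 87, -2, 52, -82], [1, 33, 87, 0, 90, -90]]
```

View pics/w2.png

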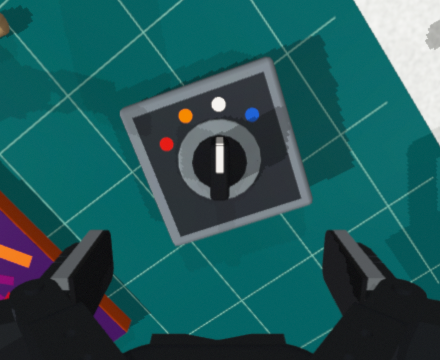

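The dial stripe at (219,150) now points at the white dot (218,104). Next is the pre-grasp pose, with the fit drawn over the wrist picture.

```bash
cat >> geo.py <<'E'
TILT=np.radians(22); XG=.008
def tl(B):
    z=-np.cos(TILT)*B[:,2]-np.sin(TILT)*B[:,0]; y=-B[:,1]; return np.c_[np.cross(y,z),y,z]
def barpts(): return box((0,-.015,-.012),(.2,.015,.012))@BW.T+seat
def st(arm,t): o=arm.get_obs(); print(t,round(o["clock"],2),np.round(o["tcp_pos"],4),np.round(o["force"],1),np.round(o["ft_torque"],2),round(o["finger_gap"],4),round(o["grip_force"],1))
E
python3 - <<'E'
from rig import arm,viewer,nets
from geo import *
M=tl(BW); G=seat+(.1+XG)*BW[:,0]
arm.goto(G-.11*M[:,2],rpy(M)); arm.dwell(.2)
m=viewer.camera_model("wrist"); im=viewer.camera("wrist"); st(arm,"pre"); print(rpy(M),arm.get_obs()["tcp_rot"])
C=proj(box((-.02+.1,-.015,-.012),(.2,.015,.012))@BW.T+seat,m)
for a in range(8):
    for b in range(a):
        if bin(a^b).count("1")==1: cv2.line(im,tuple(np.int32(C[a].round())),tuple(np.int32(C[b].round())),(255,0,255),1)
cv2.imwrite("pics/w3.png",im)
E
```

```text
pre 9.23 [0.518  0.2709 0.2136] [0.3 0.4 0.4] [-0.04  0.12 -0.01] 0.0852 0.0
[180.         -23.          18.68988328] [179.99637415 -22.99641495  18.631451  ]
```

View pics/w3.png

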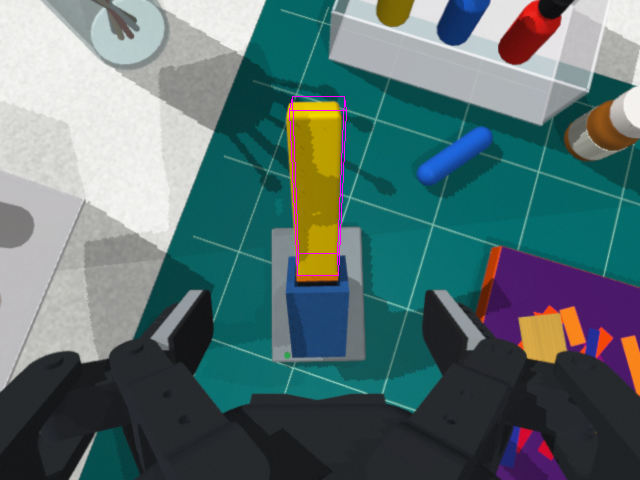

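The overlay (magenta) sits on the bar within about 3 px, which is 1–2 mm. Grasping and drawing it out.

```bash
python3 - <<'E'
from rig import arm,viewer,nets
from geo import *
M=tl(BW); G=seat+(.1+XG)*BW[:,0]+.001*BW[:,1]; P=G+.008*M[:,2]
arm.movel(P,rate=.08); st(arm,"at")
arm.grasp(80); st(arm,"grip")
for d in (.03,.13):
    arm.movel(P+d*BW[:,0],rate=.08); st(arm,f"out{d}")
    if d<.1 and np.linalg.norm(arm.get_obs()["force"])>30: print("high"); break
im=viewer.camera("scene"); cv2.imwrite("pics/s2.png",im[80:320,220:540])
E
```

```text
at 10.86 [0.5612 0.2873 0.1056] [-0.1  0.3  0.4] [-0.03  0.14 -0.02] 0.0851 0.0
grip 11.41 [0.561  0.2871 0.1053] [-1.8 -1.1  2.9] [-0.26  0.32  0.04] 0.029 78.3
out0.03 11.93 [0.5819 0.2943 0.1272] [-1.4 -0.9  5. ] [-0.2   0.45  0.  ] 0.0293 79.3
out0.13 13.33 [0.6476 0.3165 0.1963] [ 1.   0.3 -1.4] [-0.05  0.23  0.02] 0.0291 78.6
```

View pics/s2.png

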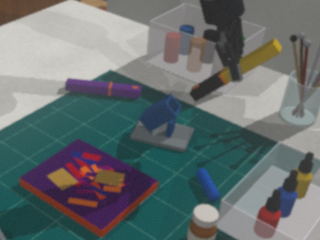

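The bar is clear of the sleeve and held firmly. Carrying it over the painting at a safe height, then down.

```bash
python3 - <<'E'
from rig import arm,viewer,nets
from geo import *
P=np.array(arm.get_obs()["tcp_pos"])
arm.movel(P+[0,0,.06],rate=.12)
Bf=R.from_euler('z',PAI[2]).as_matrix(); F=tl(Bf)
T=np.r_[PAI[:2]+XG*Bf[:2,0],.15]+.008*F[:,2]
arm.goto(T+[0,0,.08],rpy(F)); st(arm,"above")
arm.movel(T,rate=.1); arm.dwell(.3); st(arm,"fin"); print(T,rpy(F),arm.get_obs()["tcp_rot"])
for c,(r0,r1,c0,c1) in {"scene":(120,300,200,440),"top":(130,330,200,440)}.items():
    im=viewer.camera(c); m=viewer.camera_model(c); cv2.imwrite(f"pics/raw_{c}.png",im)
    C=proj(box((-.1,-.015,-.012),(.1,.015,.012))@Bf.T+np.r_[PAI[:2],.15],m)
    S=3; v=cv2.resize(im[r0:r1,c0:c1],None,fx=S,fy=S,interpolation=cv2.INTER_CUBIC)
    C=(C-[c0,r0]+.5)*S
    for a in range(8):
        for b in range(a):
            if bin(a^b).count("1")==1: cv2.line(v,tuple(np.int32(C[a])),tuple(np.int32(C[b])),(255,0,255),1)
    cv2.imwrite(f"pics/f_{c}.png",v)
E
```

```text
above 15.23 [0.5167 0.0256 0.2224] [ 0.  -0.8 -2. ] [-0.03 -0.36 -0.  ] 0.0289 78.6
fin 16.48 [0.5166 0.0249 0.143 ] [ 0.9  0.8 -2. ] [ 0.01 -0.37 -0.03] 0.0287 78.6
[0.51640155 0.02492657 0.14258253] [180.          22.           1.44958322] [-179.99920857   21.95322438    1.44721739]
```

View pics/f_scene.png

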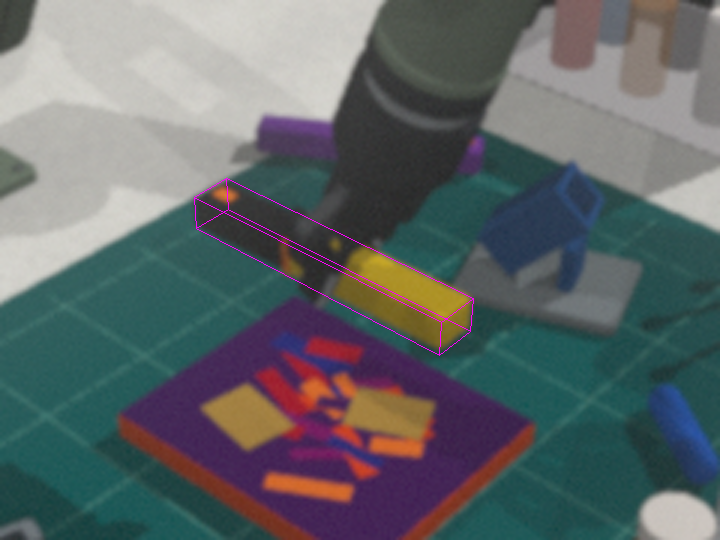

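View pics/f_top.png

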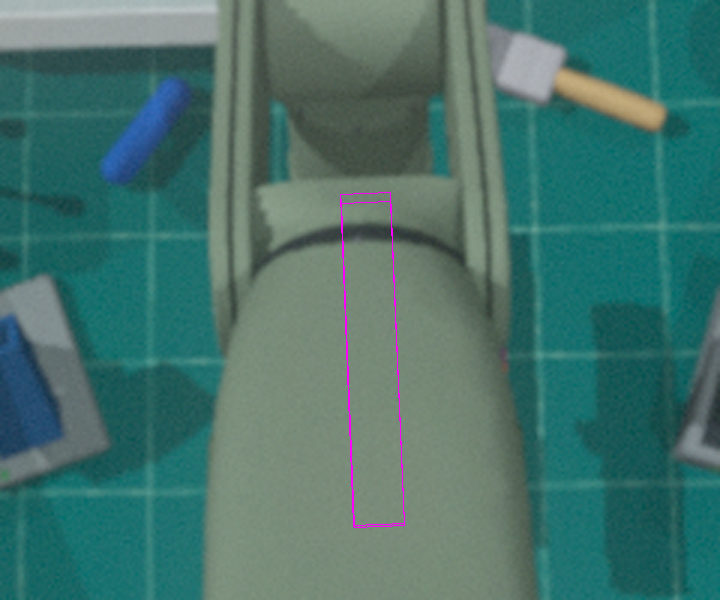

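The scene overlay matches the held bar at both ends, (228,180) and (470,300) in the crop. It is level and centred over the painting, and nothing else looks disturbed. The arm hides the bar in the top view. Handing in.

```bash
python3 - <<'E'
from rig import arm,ticket
from geo import *
st(arm,"end"); print(ticket.close_job())
E
```

```text
end 16.58 [0.5165 0.0249 0.1428] [-0.6 -1.2 -1.2] [ 0.01 -0.34 -0.06] 0.0287 78.6
the job is handed in; nothing more can be done
None
```

I set the dial to white, drew the yellow light bar from its holder and handed the job in while holding it level, window down, about 15 cm above the table over the painting's middle; the clock read 16.6 s, and no verdict came back.

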